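Lay a staggered firebrick heat screen

ROBOT

A 6-joint arm with a two-finger parallel gripper is mounted at the origin on a cart in front of the work surface, level with it; the furniture and walls round the work are solid. World frame = base frame: x ahead of the robot, y to its left, z up, the work surface at z = 0. Lengths are in m, angles in rad, forces in N, time in s.
With the tool pointing down it reaches from about 0.375 to 0.975 m from the base axis. Payload 3.8 kg.
Tool frame: the origin (TCP) lies midway between the tips of the shut fingers; the grasp point (between the pads) lies 19 mm behind it; z points along the fingers, y is the direction in which the jaws open and shut (so a half turn about z gives the same grasp; the last joint's range is limited). The gripper opens to 85 mm and grips with 20 to 120 N. Pads are 22 mm wide; open, the fingers measure 114 mm over their backs; the gripper's body (76 mm by 85 mm) begins 54 mm behind the grasp point. The pads swing forward as they close: fully open they stand 13 mm farther back than shut.
Start: joints at [1.263, 0.264, 1.604, -0, 1.274, -0.037], TCP at [0.181, 0.65, 0.231] pointing down, gripper open.
Joint ranges: [-2.63, 2.63], [-0.94, 2.18], [0.31, 2.57], [-1.31, 4.45], [0, 2.66], [-2.55, 2.55]. Speed limits (rad/s): [2.57, 2.57, 3.14, 3.14, 3.14, 3.14].

INTERFACE

Orientations are given as a rotation vector (axis times angle).
In Python, from workcell import bot gives the robot as it stands.
- The arm moves only by the tool drive_tool, never from a script. Its argument "deltas" is a list of rows, each an object with "hand": the opening, from 0 (shut) to 1 (fully open); "offset": the shift along the world's x, y, z in cm, a list of three; "angular": the turn, a rotation vector about the world's x, y, z in degrees, a list of three. A call has 1 to 8 rows; each row is the pose to reach, as a shift and turn from the pose commanded when the call began; what a row does not reach only later rows make up. A row lasts 1/8 s, in which the tool goes at most 62.5 mm and 10.7 degrees, less where a joint would pass 70% of its speed; a pose out of reach is approached as far as the arm can. A call with a gripper value outside its range is refused whole. The fingers move at their own pace and stop on an object; "force" is the grip in N (left out, the last holds). Time passes only in rows, so rows that repeat a pose let the fingers close. It gives the time, the measured TCP pose, the force and the opening at its end, in the units of the state.
- bot.read_state(): the state, without advancing time (a new reading comes with each control period).
- bot.read_camera(name): name is "scene" or "top"; returns a dict with "frame" (480x640x3 uint8, blue, green, red), "mtx" (3x3 intrinsics, pixels), "R" (3x3) and "t" (3): a world point X has camera coordinates R X + t. Camera axes: x right, y down, z forward; pixel columns grow to the right and rows downward; lengths in m; the calibration is good to about 2 mm. A picture is of the moment at which its call begins. There is no depth.
- bot.finish_job(): hands the job in, once; it reports no verdict.
The state is a dict: "time": time; "q": joint angles; "joint_vel": joint speeds; "joint_torque": joint torques, N m; "tool_pos": TCP position; "tcp_rot": TCP orientation; "wrist_force": force on the tool from outside, world axes, zero at the start; "torque": the same for the moment, N m; "width": opening from 0.0 (shut) to 1.0 (fully open).
Only numpy, scipy, OpenCV 4.12 (cv2) and the standard library are available. Lean on these libraries where they do the work, as an engineer would, in place of code of your own. Each camera call takes 0.05 s, during which the arm holds its last target. There are 200 camera calls.

TASK

Build up the small firebrick heat screen on the steel hearth plate as a neat, straight, staggered wall with close joints, from the four loose bricks (two lie on the sloping rack, two on the bench). Finish the first course with a long brick laid end to end with the brick already bedded on the plate; on that lay the second course, with the half brick flush with the outer end of the bedded brick and a long brick next to it bridging the joint below; start the third course with the last long brick, flush with the same outer end and bridging the joint between the half brick and its neighbour. Lay all bricks flat, let go of them, and leave the other things on the bench where they are.

Things in the scene. Friction and masses are not known exactly. Their poses are not given: they have to be found in the camera images.
- hearth_plate: fixed dark steel plate on the bench, 90 x 270 mm, top face 10 mm above the bench; origin on the bench under its centre, y along its length (the wall's direction), x across, z up. One firebrick (50 x 108 x 40 mm) is bedded immovably on its +y end, centred 56.5 mm from the middle; its outer end is at y = +110.5 mm
- slot_low (a point): an imaginary point on the hearth plate's frame (axes as the plate's): the proper centre of the long brick that ends the first course: y = -56.5 mm, 30 mm above the bench (5 mm joint to the bedded brick)
- slot_half (a point): an imaginary point on the hearth plate's frame (axes as the plate's): the proper centre of the half brick in the second course, on the bedded brick: y = +85 mm, 70 mm above the bench
- slot_mid (a point): an imaginary point on the hearth plate's frame (axes as the plate's): the proper centre of the long brick in the second course, over the joint of the first: y = 0, 70 mm above the bench
- slot_top (a point): an imaginary point on the hearth plate's frame (axes as the plate's): the proper centre of the long brick in the third course: y = +56.5 mm, 110 mm above the bench
- rack: fixed steel drying rack, 270 mm long (y), with a slatted face 62 mm deep that slopes 25 degrees, rising along its +x, which points to the robot's right (-y of the world, give or take 0.2 rad), from 25 mm above the bench at its front ledge; the ledge stands 8 mm proud of the slope, square to it; origin on the bench under the rack's middle
- brick_1: a loose cream-white firebrick, a plain block 50 x 108 x 40 mm (x width, y length, z thickness), about 0.17 kg; origin at its centre, alike either way round. At the start it lies flat on the sloping rack, its length level along the rack's ledge and its width running up the 25 degree slope (its z axis is the slope's normal), its lower long side against the 8 mm ledge, 25 mm or more from the brick beside it (the place farther from the robot)
- brick_2: a loose cream-white firebrick, a plain block 50 x 108 x 40 mm (x width, y length, z thickness), about 0.17 kg; origin at its centre, alike either way round. At the start it lies flat on the sloping rack, its length level along the rack's ledge and its width running up the 25 degree slope (its z axis is the slope's normal), its lower long side against the 8 mm ledge, 25 mm or more from the brick beside it (the place nearer the robot)
- brick_3: a loose cream-white firebrick, a plain block 50 x 108 x 40 mm (x width, y length, z thickness), about 0.17 kg; origin at its centre, alike either way round. At the start it lies flat on the bench between rack and plate, turned somewhat, centre 20 mm above the bench
- half_brick: the loose half brick, same cream-white material, 50 x 51 x 40 mm (x, y, z thickness), about 0.085 kg; origin at its centre, alike either way round. Nearly square from above: either side may go across the wall. At the start it lies flat on the bench between rack and plate, turned somewhat
- crucible_near: bystander: white lidded crucible, 44 x 44 x 48 mm, standing behind the plate; origin under its centre
- stopper_big: bystander: red rubber stopper, 38 x 38 x 36 mm, standing in front of the plate; origin under its centre
- timer_near: bystander: small white timer, 57 x 64 x 56 mm, standing at the back beyond the gap between plate and rack; origin under its centre
Not all that is in view belongs to the job. Leave any pink look-alike of the half_brick alone.

How it is judged:
By the outcome, as a careful person would: the job done as asked, in the order asked, and still so for the second after the job is handed in, with the robot touching nothing.
It also fails if it takes over 72 s, if anything falls off the work surface, if the arm or the gripper's body presses on something with over 40 N, if the wrist force passes 120 N, or if a joint passes its speed limit or range.

## Working session

There is one attempt and no reset: what is moved stays moved. The work goes in short steps, Python scripts to look and compute and a tool call to move; the robot and the scene stay as the last step left them, time stands still between calls to the robot, and variables do not carry over. Pictures are saved under pics/ and viewed, about 8 in all and at most 12, crops included, and the job is handed in when it is done.

Besides the shell and the picture viewer there is one more tool, called after "Request:" as name(argument=value, ...), one argument or row to a line, values as JSON. drive_tool: Moves the arm, as the interface text tells. Its arguments: {"type":"object","properties":{"deltas":{"type":"array"},"force":{"type":"number"}},"required":["deltas"]}

```bash
ls; mkdir -p pics
python3 - <<'E'
from workcell import bot
import cv2,numpy as np
print(bot.read_state())
for n in("scene","top"):
    c=bot.read_camera(n);cv2.imwrite(f"pics/{n}0.png",c["frame"]);print(n,c["mtx"].tolist(),c["R"].round(4).tolist(),c["t"].round(4).tolist(), (-c["R"].T@c["t"]).round(3))
E
```

```text
pics
{'time': 0.0, 'q': array([ 1.26312506e+00,  2.64790371e-01,  1.60538024e+00, -7.25187263e-06,
        1.27367512e+00, -3.68973504e-02]), 'joint_vel': array([-0.00198866,  0.00288533,  0.00112501, -0.00082728,  0.00131133,
        0.00065259]), 'joint_torque': array([ 2.52564445e-03, -5.15080619e+01, -3.67325306e+01,  2.47375310e-04,
        1.25480312e-02,  1.43468912e-05]), 'tool_pos': array([0.18032939, 0.64971241, 0.22993356]), 'tcp_rot': array([-0.42397772, -3.11246707,  0.00348817]), 'wrist_force': array([-0.08488902, -1.05533029, -0.49231966]), 'torque': array([-0.00176617, -0.01527772, -0.06204883]), 'width': 1.0033216491055226}
scene [[445.4876710219063, 0.0, 316.971501502538], [0.0, 445.4876710219063, 231.53953890446607], [0.0, 0.0, 1.0]] [[0.7468, -0.6648, 0.0169], [-0.3836, -0.4514, -0.8056], [0.5432, 0.5952, -0.5922]] [-0.4232, 0.2983, 0.6509] [ 0.077 -0.534  0.633]
top [[552.691806962401, 0.0, 325.67612303377786], [0.0, 552.691806962401, 248.50092138848652], [0.0, 0.0, 1.0]] [[-0.0168, -0.9997, 0.0182], [-0.9825, 0.0131, -0.1861], [0.1858, -0.021, -0.9824]] [-0.0153, 0.5669, 0.9774] [ 0.375 -0.002  1.066]
```

View pics/scene0.png

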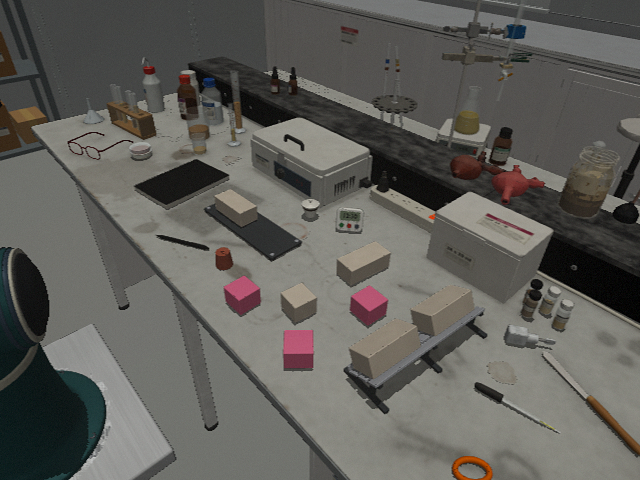

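View pics/top0.png

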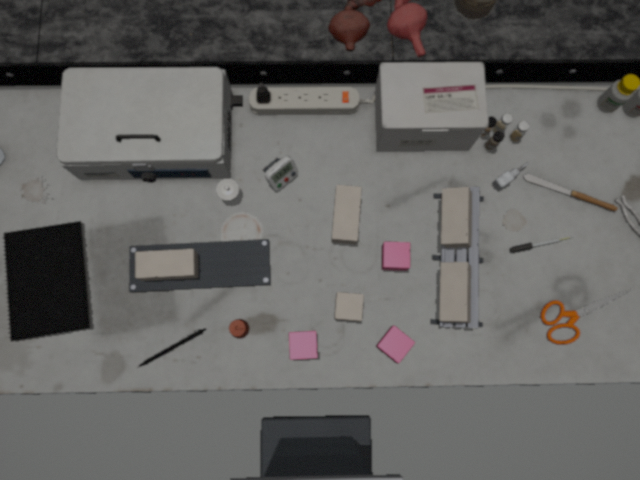

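The views show cream bricks in the top image at (455,218) [brick_1], (454,292) [brick_2] and (347,214) [brick_3]. The half brick candidates are (349,307) in cream and (396,255), (303,345), (396,343) in pink. The cream one at top (349,307), scene (298,302), fits the description. The plate is at (200,265), with the bedded brick on its left (+y) end. I'll enlarge to confirm.

Run:
```python
import cv2,numpy as np
t=cv2.imread("pics/top0.png");s=cv2.imread("pics/scene0.png")
a=cv2.resize(t[180:335,325:485],None,fx=2.5,fy=2.5,interpolation=2)
b=cv2.resize(t[230:305,120:280],None,fx=2.5,fy=2.5,interpolation=2)
c=cv2.resize(s[180:400,200:490],None,fx=1.37,fy=1.37,interpolation=2)
W=np.zeros((600,800,3),np.uint8)
W[:a.shape[0],:a.shape[1]]=a;W[400:400+b.shape[0],:b.shape[1]]=b;W[:c.shape[0],402:402+c.shape[1]]=c[:,:398]
cv2.imwrite("pics/m1.png",W)
h=cv2.cvtColor(t,cv2.COLOR_BGR2HSV)
for y,x in[(218,455),(190,455),(214,347),(240,347),(243,347),(307,349),(319,349),(264,165),(276,165),(180,400),(340,340),(265,230)]:print(x,y,h[y,x])
print(t[200:250,347].tolist()[::3]); print(t[230,436:478].tolist()[::2])
```

```text
455 218 [ 19  25 141]
455 190 [ 16  28 137]
347 214 [ 18  26 145]
347 240 [15 27 93]
347 243 [13 26 69]
349 307 [ 18  26 146]
349 319 [ 18  25 123]
165 264 [ 18  27 144]
165 276 [ 18  30 111]
400 180 [ 30   6 123]
340 340 [ 15   4 125]
230 265 [98 18 58]
[[130, 139, 144], [131, 140, 145], [129, 138, 145], [132, 140, 146], [131, 140, 146], [129, 139, 143], [130, 140, 145], [131, 140, 146], [132, 141, 147], [132, 140, 146], [131, 140, 147], [131, 138, 144], [129, 138, 144], [111, 119, 124], [54, 59, 63], [93, 95, 95], [125, 126, 127]]
[[118, 120, 120], [88, 89, 90], [84, 87, 89], [114, 122, 127], [122, 128, 137], [124, 131, 137], [125, 132, 139], [126, 132, 138], [124, 133, 139], [124, 132, 139], [125, 133, 139], [124, 131, 138], [125, 132, 140], [123, 130, 137], [123, 132, 137], [124, 132, 137], [102, 109, 114], [83, 89, 93], [111, 108, 109], [124, 119, 120], [120, 115, 114]]
```

View pics/m1.png

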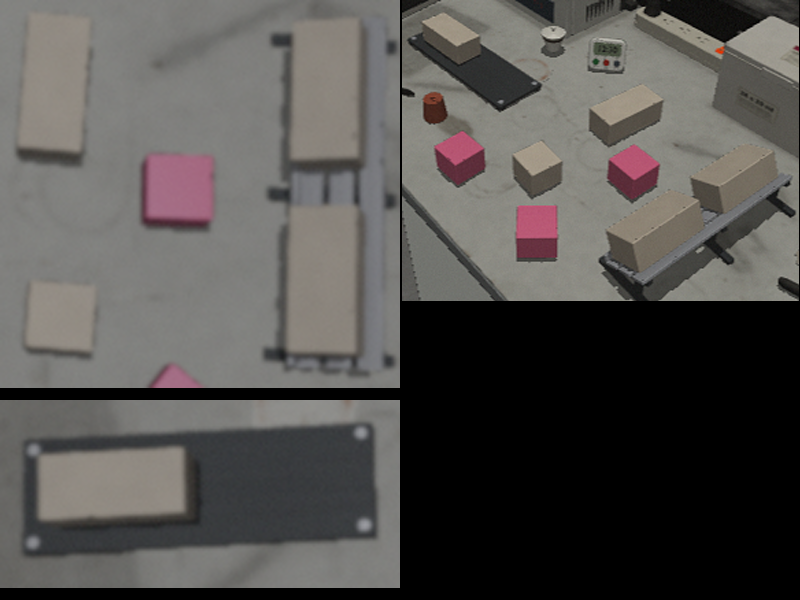

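The crop confirms it: the half brick is the cream block at top (349,307), and the three pink cubes are look-alikes. Next I'll measure the top faces in both views.

```bash
cat > h.py <<'E'
import cv2,numpy as np
def cams(tag=None):
    from workcell import bot
    d={n:bot.read_camera(n) for n in("scene","top")}
    if tag:
        for n in d: cv2.imwrite(f"pics/{n}{tag}.png",d[n]["frame"])
    return d
def ray(c,uv):
    o=-c["R"].T@c["t"]; v=c["R"].T@np.linalg.solve(c["mtx"],np.array([uv[0],uv[1],1.])); return o,v/np.linalg.norm(v)
def onz(c,uv,z):
    o,v=ray(c,uv); return o+v*(z-o[2])/v[2]
def tri(c1,u1,c2,u2):
    o1,a=ray(c1,u1);o2,b=ray(c2,u2)
    s=np.linalg.lstsq(np.c_[a,-b],o2-o1,rcond=None)[0]
    p,q=o1+s[0]*a,o2+s[1]*b; return (p+q)/2,np.linalg.norm(p-q)
def proj(c,X):
    p=c["mtx"]@(c["R"]@np.asarray(X)+c["t"]); return p[:2]/p[2]
def face(c,seed,lo=8,hi=8):
    "contour of the evenly lit face round the seed"
    im=cv2.medianBlur(c["frame"],3);m=np.zeros((482,642),np.uint8)
    cv2.floodFill(im,m,(int(seed[0]),int(seed[1])),0,(lo,)*3,(hi,)*3,4|cv2.FLOODFILL_FIXED_RANGE|cv2.FLOODFILL_MASK_ONLY|(255<<8))
    m=cv2.morphologyEx(m[1:-1,1:-1],cv2.MORPH_OPEN,np.ones((5,5)))
    k=max(cv2.findContours(m,0,1)[0],key=cv2.contourArea); return cv2.convexHull(k)
def quad(k):
    p=cv2.approxPolyN(k,4,ensure_convex=True).reshape(-1,2) if hasattr(cv2,"approxPolyN") else cv2.boxPoints(cv2.minAreaRect(k))
    return p
def rect(c,k,z):
    w=np.array([onz(c,p,z)[:2] for p in k.reshape(-1,2)],np.float32)*1000
    return cv2.minAreaRect(w)
def cen(k):
    M=cv2.moments(k);return M["m10"]/M["m00"],M["m01"]/M["m00"]
E
python3 - <<'E'
from h import *
d=cams();T,S=d["top"],d["scene"]
for n,t,s,z in[("b1",(455,218),(448,303),.06),("b2",(454,292),(384,340),.06),("b3",(347,214),(362,257),.04),("half",(349,307),(298,295),.04),("bed",(165,264),(238,202),.05)]:
    kt=face(T,t);ks=face(S,s)
    P,e=tri(T,cen(kt),S,cen(ks))
    print(n,"tri",P.round(4),"gap",round(e,4),"areas",cv2.contourArea(kt),cv2.contourArea(ks)); r=rect(T,kt,P[2] );print("  rect top",np.round(r[0],1),np.round(r[1],1),round(r[2],1)); r=rect(S,ks,P[2]);print("  rect scn",np.round(r[0],1),np.round(r[1],1),round(r[2],1))
g=cv2.cvtColor(T["frame"],cv2.COLOR_BGR2GRAY)
m=((g<85)*255).astype(np.uint8);m[:,:115]=0;m[:,285:]=0;m[:225]=0;m[310:]=0
k=max(cv2.findContours(cv2.morphologyEx(m,cv2.MORPH_OPEN,np.ones((5,5))),0,1)[0],key=cv2.contourArea)
r=rect(T,cv2.convexHull(k),.01);print("plate",r)
E
```

```text
b1 tri [ 0.6229 -0.2636  0.0723] gap 0.0013 areas 1290.5 818.0
  rect top [ 623.7 -264.4] [ 45.6 106.3] 85.5
  rect scn [ 623.9 -262.7] [ 36.7 115.7] 85.8
b2 tri [ 0.4811 -0.253   0.0724] gap 0.0014 areas 1367.5 1074.0
  rect top [ 482.1 -253.9] [ 45.7 103.6] 86.8
  rect scn [ 483.8 -252.4] [ 36.  114.1] 85.4
b3 tri [ 0.6398 -0.0644  0.0393] gap 0.0019 areas 1235.5 674.5
  rect top [640.9 -65. ] [ 45.8 104.6] 83.7
  rect scn [641.1 -63.8] [ 47.4 105.5] 84.1
half tri [ 0.4605 -0.0652  0.0398] gap 0.001 areas 602.5 408.0
  rect top [461.1 -65.6] [46.6 46.4] 84.1
  rect scn [460.4 -64.8] [47.9 46.3] 85.7
bed tri [0.5438 0.2755 0.05  ] gap 0.0005 areas 1277.5 410.5
  rect top [544.  275.1] [ 44.7 101.3] 2.2
  rect scn [544.1 277.2] [ 46.8 105.5] 1.8
plate ((544.7454223632812, 218.5122528076172), (90.95043182373047, 269.7472229003906), 2.7726352214813232)
```

Request:
drive_tool(
  deltas=[
    {"hand": 1, "offset": [3.2, -5, 0], "angular": [0, 0, 2]},
    {"hand": 1, "offset": [6.4, -10, 0], "angular": [0, 0, 4]},
    {"hand": 1, "offset": [9.6, -15, 0], "angular": [0, 0, 6]},
    {"hand": 1, "offset": [12.8, -20, -1], "angular": [0, 0, 9.3]},
    {"hand": 1, "offset": [16, -25, -2], "angular": [0, 0, 9.3]},
    {"hand": 1, "offset": [19.2, -30, -3], "angular": [0, 0, 9.3]},
    {"hand": 1, "offset": [22.4, -35, -4], "angular": [0, 0, 9.3]},
    {"hand": 1, "offset": [25.6, -40, -5], "angular": [0, 0, 9.3]},
  ],
  force=60,
)

```text
time: 1.2
tool_pos: [0.4373, 0.2487, 0.1811]
tcp_rot: [0.17, 3.136, 0.001]
wrist_force: [1.4, 1.0, 0.2]
width: 1.002
```

```bash
cat >> h.py <<'E'
def st():
    from workcell import bot
    from scipy.spatial.transform import Rotation as Ro
    s=bot.read_state();R=Ro.from_rotvec(s["tcp_rot"]).as_matrix()
    print("t",round(s["time"],2),"pos",s["tool_pos"].round(4),"jaw az",np.degrees(np.arctan2(R[1,1],R[0,1])).round(2),"z",R[:,2].round(3),"w",round(s["width"],3),"F",s["wrist_force"].round(1),"q",s["q"].round(2))
    return s,R
E
python3 -c "
from h import *
st()"
```

```text
t 1.2 pos [0.4373 0.2487 0.1811] jaw az 83.79 z [ 0.001  0.    -1.   ] w 1.002 F [1.4 1.  0.2] q [ 0.47 -0.03  2.02  0.    1.14 -0.99]
```

Request:
drive_tool(
  deltas=[
    {"hand": 1, "offset": [3.4, -5.2, -1], "angular": [0, 0, 0]},
    {"hand": 1, "offset": [6.8, -10.4, -2], "angular": [0, 0, 0]},
    {"hand": 1, "offset": [10.2, -15.6, -3], "angular": [0, 0, 0]},
    {"hand": 1, "offset": [13.6, -20.8, -4], "angular": [0, 0, 0]},
    {"hand": 1, "offset": [17, -26, -5], "angular": [0, 0, 0]},
    {"hand": 1, "offset": [20.3, -31.3, -7], "angular": [0, 0, 0]},
    {"hand": 1, "offset": [20.3, -31.3, -12], "angular": [0, 0, 0]},
    {"hand": 1, "offset": [20.3, -31.3, -16], "angular": [0, 0, 0]},
  ],
)

```text
time: 2.2
tool_pos: [0.6395, -0.0641, 0.0193]
tcp_rot: [-0.174, -3.136, -0.0]
wrist_force: [0.1, -0.2, -0.4]
width: 0.998
```

Request:
drive_tool(
  deltas=[
    {"hand": 1, "offset": [0, 0, -1.6], "angular": [0, 0, 0]},
    {"hand": 0, "offset": [0, 0, -1.6], "angular": [0, 0, 0]},
    {"hand": 0, "offset": [0, 0, -1.6], "angular": [0, 0, 0]},
    {"hand": 0, "offset": [0, 0, -1.6], "angular": [0, 0, 0]},
    {"hand": 0, "offset": [0, 0, -1.6], "angular": [0, 0, 0]},
    {"hand": 0, "offset": [0, 0, -1.6], "angular": [0, 0, 0]},
  ],
)

```text
time: 2.95
tool_pos: [0.6416, -0.0626, 0.0078]
tcp_rot: [0.17, 3.133, -0.0]
wrist_force: [-0.6, 0.8, 6.5]
width: 0.577
```

```bash
python3 -c "
from h import *
st()
d=cams();T=d['top']
g=cv2.cvtColor(T['frame'],cv2.COLOR_BGR2GRAY)
# screws in plate
k=[]
for s in[(134,250),(133,287),(264,243),(265,280)]:
    x,y=s;p=g[y-5:y+6,x-5:x+6].astype(float);w=np.clip(p-90,0,None)
    Y,X=np.mgrid[y-5:y+6,x-5:x+6];q=((w*X).sum()/w.sum(),(w*Y).sum()/w.sum());k.append(onz(T,q,.011)*1000);print(np.round(q,1),k[-1].round(1))
k=np.array(k);print('c',k.mean(0))
for a,b in((0,2),(1,3)):
    v=k[a]-k[b];print(np.degrees(np.arctan2(v[1],v[0])),np.linalg.norm(v))
"
```

```text
t 2.95 pos [ 0.6416 -0.0626  0.0078] jaw az 83.8 z [ 0.004 -0.    -1.   ] w 0.577 F [-0.6  0.8  6.5] q [-0.14  0.42  1.85  0.    0.87 -1.6 ]
[134.9 251.2] [574.2 343.3  11. ]
[131.9 286.7] [505.5 345.8  11. ]
[264.3 241.1] [590.8  94.4  11. ]
[265.6 280. ] [514.8  91.5  11. ]
c [546.31497335 218.75118543  11.        ]
93.82886737624358 249.49071860326842
92.08261074451895 254.43179919006283
```

Request:
drive_tool(
  deltas=[
    {"hand": 0, "offset": [0, 0, 5], "angular": [0, 0, 0]},
    {"hand": 0, "offset": [-1, 2.5, 9], "angular": [0, 0, -10.2]},
    {"hand": 0, "offset": [-2.5, 6, 9], "angular": [0, 0, -20.4]},
    {"hand": 0, "offset": [-4, 10, 9], "angular": [0, 0, -30.6]},
    {"hand": 0, "offset": [-5.5, 14, 9], "angular": [0, 0, -40.8]},
    {"hand": 0, "offset": [-7, 18, 9], "angular": [0, 0, -51]},
    {"hand": 0, "offset": [-9.1, 22, 9], "angular": [0, 0, -61.2]},
    {"hand": 0, "offset": [-9.1, 22.5, 9], "angular": [0, 0, -71.4]},
  ],
)

```text
time: 4.05
tool_pos: [0.5462, 0.1647, 0.095]
tcp_rot: [-1.971, -2.444, 0.001]
wrist_force: [0.8, -0.9, -1.4]
width: 0.574
```

Request:
drive_tool(
  deltas=[
    {"hand": 0, "offset": [0, 0, -3], "angular": [0, 0, -9.9]},
    {"hand": 0, "offset": [0, 0, -5.5], "angular": [0, 0, -9.9]},
    {"hand": 0, "offset": [0, 0, -5.5], "angular": [0, 0, -9.9]},
    {"hand": 0, "offset": [0, 0, -5.5], "angular": [0, 0, -9.9]},
  ],
)

```text
time: 4.55
tool_pos: [0.549, 0.1625, 0.0411]
tcp_rot: [2.172, 2.269, 0.001]
wrist_force: [0.8, 0.8, -2.1]
width: 0.575
```

```bash
python3 -c "
from h import *
s,R=st()
d=cams('a')
for n in d: print(n,proj(d[n],s['tool_pos']))
a=cv2.resize(d['top']['frame'][210:320,110:290],None,fx=4,fy=4)[:300,:720]
a=cv2.resize(d['top']['frame'][220:310,120:280],None,fx=3.3,fy=3.3)
b=cv2.resize(d['scene']['frame'][160:280,180:360],None,fx=2.5,fy=2.5)
W=np.zeros((600,800,3),np.uint8);W[:a.shape[0],:a.shape[1]]=a;W[300:300+b.shape[0],:b.shape[1]]=b
cv2.imwrite('pics/m2.png',W)
"
```

```text
t 4.55 pos [0.549  0.1625 0.0411] jaw az 2.49 z [ 0.001  0.    -1.   ] w 0.575 F [ 0.8  0.8 -2.1] q [0.24 0.26 1.99 0.   0.89 0.2 ]
scene [264.39485615 223.36211987]
top [226.28595418 260.26690793]
```

View pics/m2.png

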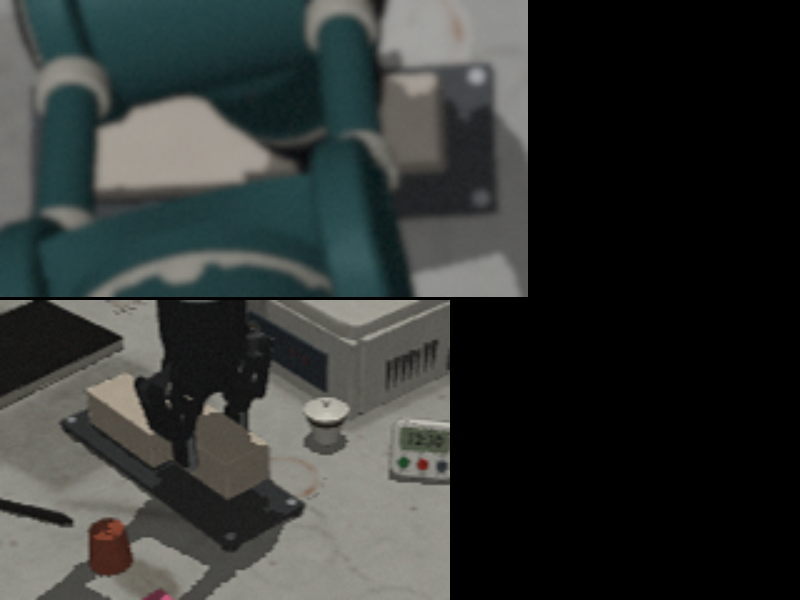

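The held brick hangs level in line with the bedded brick, with a gap visible in the scene crop. Lowering it now.

Request:
drive_tool(
  deltas=[
    {"hand": 0, "offset": [0, -0.05, -1.2], "angular": [0, 0, 0]},
    {"hand": 0, "offset": [0, -0.05, -2.0], "angular": [0, 0, 0]},
    {"hand": 0, "offset": [0, -0.05, -2.3], "angular": [0, 0, 0]},
    {"hand": 0, "offset": [0, -0.05, -2.3], "angular": [0, 0, 0]},
  ],
)

```text
time: 5.15
tool_pos: [0.5484, 0.1618, 0.0178]
tcp_rot: [-2.173, -2.269, 0.001]
wrist_force: [-2.2, -1.2, 5.0]
width: 0.574
```

```bash
python3 -c "
from h import *
st()"
```

```text
t 5.15 pos [0.5484 0.1618 0.0178] jaw az 2.48 z [-0.001 -0.    -1.   ] w 0.574 F [-2.2 -1.2  5. ] q [ 0.24  0.29  2.   -0.    0.85  0.2 ]
```

Request:
drive_tool(
  deltas=[
    {"hand": 1, "offset": [0, -0.05, 0], "angular": [0, 0, 0]},
    {"hand": 1, "offset": [0, -0.05, 0], "angular": [0, 0, 0]},
    {"hand": 1, "offset": [0, -0.05, 0.5], "angular": [0, 0, 0]},
    {"hand": 1, "offset": [0, 0, 5], "angular": [0, 0, 0]},
    {"hand": 1, "offset": [0, 0, 9], "angular": [0, 0, 0]},
    {"hand": 1, "offset": [-2.2, -5.5, 9], "angular": [0, 0, -3]},
    {"hand": 1, "offset": [-4.4, -11, 9], "angular": [0, 0, -7.7]},
    {"hand": 1, "offset": [-6.6, -17, 9], "angular": [0, 0, -7.7]},
  ],
)

```text
time: 6.15
tool_pos: [0.4827, -0.008, 0.1079]
tcp_rot: [2.318, 2.118, 0.001]
wrist_force: [0.1, -0.1, -0.1]
width: 1.001
```

Request:
drive_tool(
  deltas=[
    {"hand": 1, "offset": [-2.2, -5.6, -2], "angular": [0, 0, 0]},
    {"hand": 1, "offset": [-2.2, -5.6, -4], "angular": [0, 0, 0]},
  ],
)

```text
time: 6.4
tool_pos: [0.46, -0.0662, 0.0675]
tcp_rot: [2.325, 2.111, 0.0]
wrist_force: [-0.5, -0.5, -0.3]
width: 1.005
```

```bash
cat > wall.py <<'E'
from h import *
def look(tag,L):
    "L: name, expected top-face centre; prints face rect per view and plane"
    d=cams(tag)
    for n,X in L:
        z=X[2];out=[];cs=[]
        for c in("top","scene"):
            k=face(d[c],proj(d[c],X));r=rect(d[c],k,z);cs.append(cen(k))
            print(n,c,np.round(r[0],1),np.round(r[1],1),round(r[2],1))
        print("   tri",tri(d["top"],cs[0],d["scene"],cs[1])[0].round(4))
E
python3 -c "
from wall import *
st()
look('b',[('low',(.548,.162,.05)),('bed',(.544,.275,.05)),('half',(.461,-.065,.04))])"
```

```text
t 6.4 pos [ 0.46   -0.0662  0.0675] jaw az -5.52 z [ 0.001 -0.001 -1.   ] w 1.005 F [-0.5 -0.5 -0.3] q [-0.2   0.03  2.2  -0.    0.91 -0.1 ]
low top [549.1 164.1] [ 44.9 102.5] 2.2
low scene [547.  221.1] [ 47.2 217.6] 2.7
   tri [0.5292 0.1653 0.0878]
bed top [543.9 275.1] [ 44.7 101.2] 2.3
bed scene [547.  221.1] [ 47.5 217.6] 2.8
   tri [0.563  0.2775 0.0122]
half top [457.1 -93.3] [114.9  18.8] 78.3
half scene [448.6 -78.9] [79.7 65.5] 84.2
   tri [ 0.4497 -0.0907  0.0476]
```

Low is laid, with a joint of about 3–4 mm and in line with the bedded brick. Gripping the half brick.

Request:
drive_tool(
  deltas=[
    {"hand": 1, "offset": [0, 0, -4], "angular": [0, 0, 0]},
    {"hand": 1, "offset": [0, 0, -5.7], "angular": [0, 0, 0]},
    {"hand": 0, "offset": [0, 0, -5.7], "angular": [0, 0, 0]},
    {"hand": 0, "offset": [0, 0, -5.7], "angular": [0, 0, 0]},
    {"hand": 0, "offset": [0, 0, -5.7], "angular": [0, 0, 0]},
    {"hand": 0, "offset": [0, 0, -5.7], "angular": [0, 0, 0]},
    {"hand": 0, "offset": [0, 0, -5.7], "angular": [0, 0, 0]},
  ],
)

```text
time: 7.38
tool_pos: [0.4627, -0.0628, 0.0118]
tcp_rot: [2.319, 2.117, 0.003]
wrist_force: [0.3, 1.7, 6.5]
width: 0.576
```

```bash
python3 -c "
from h import *
st()"
```

```text
t 7.38 pos [ 0.4627 -0.0628  0.0118] jaw az -5.22 z [ 0.003 -0.    -1.   ] w 0.576 F [0.3 1.7 6.5] q [-0.19  0.13  2.23  0.    0.79 -0.1 ]
```

Request:
drive_tool(
  deltas=[
    {"hand": 0, "offset": [0, 0, 5], "angular": [0, 0, 0]},
    {"hand": 0, "offset": [1, 4, 9], "angular": [0, 0, 2]},
    {"hand": 0, "offset": [2.3, 10, 10], "angular": [0, 0, 5]},
    {"hand": 0, "offset": [3.6, 16, 10], "angular": [0, 0, 7.6]},
    {"hand": 0, "offset": [4.9, 22, 10], "angular": [0, 0, 7.6]},
    {"hand": 0, "offset": [6.2, 28, 10], "angular": [0, 0, 7.6]},
    {"hand": 0, "offset": [7.5, 33.5, 10], "angular": [0, 0, 7.6]},
    {"hand": 0, "offset": [8.15, 36.8, 9], "angular": [0, 0, 7.6]},
  ],
)

```text
time: 8.38
tool_pos: [0.5436, 0.3084, 0.1012]
tcp_rot: [2.172, 2.269, 0.004]
wrist_force: [-0.3, -0.1, -1.4]
width: 0.575
```

Request:
drive_tool(
  deltas=[
    {"hand": 0, "offset": [0, 0, -2.3], "angular": [0, 0, 0]},
    {"hand": 0, "offset": [0, 0, -2.3], "angular": [0, 0, 0]},
    {"hand": 0, "offset": [0, 0, -2.3], "angular": [0, 0, 0]},
  ],
)

```text
time: 8.75
tool_pos: [0.5425, 0.3048, 0.0775]
tcp_rot: [-2.175, -2.267, 0.001]
wrist_force: [1.1, 0.1, -0.4]
width: 0.575
```

```bash
python3 -c "
from h import *
s,R=st()
d=cams('c')
a=cv2.resize(d['top']['frame'][220:310,100:260],None,fx=3.3,fy=3.3)
b=cv2.resize(d['scene']['frame'][150:265,180:340],None,fx=2.6,fy=2.6)
W=np.zeros((600,800,3),np.uint8);W[:a.shape[0],:a.shape[1]]=a;W[300:300+b.shape[0],:b.shape[1]]=b
cv2.imwrite('pics/m3.png',W)
"
```

```text
t 8.75 pos [0.5425 0.3048 0.0775] jaw az 2.36 z [-0. -0. -1.] w 0.575 F [ 1.1  0.1 -0.4] q [ 0.47  0.3   1.86 -0.    0.98  0.43]
```

View pics/m3.png

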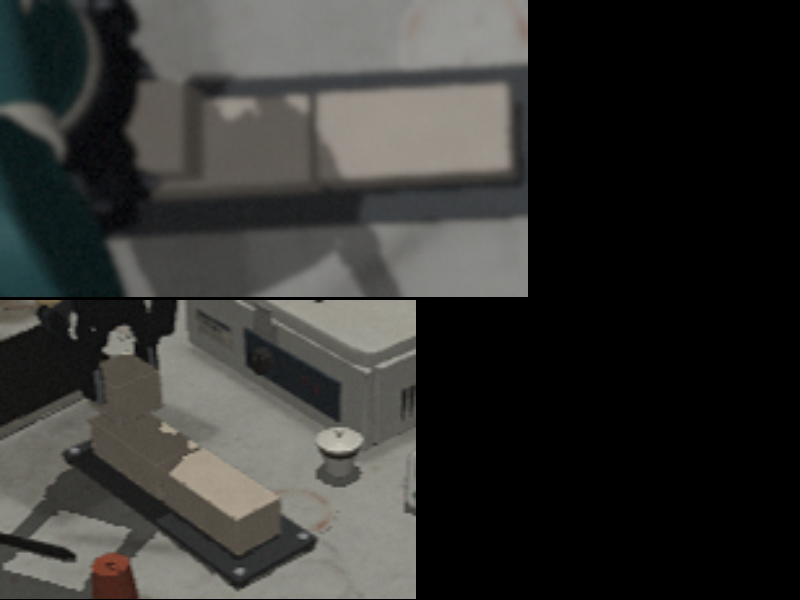

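```bash
python3 -c "
from h import *
d={'R':np.array([[-0.0168,-0.9997,0.0182],[-0.9825,0.0131,-0.1861],[0.1858,-0.021,-0.9824]]),'t':np.array([-0.0153,0.5669,0.9774]),'mtx':np.array([[552.69,0,325.68],[0,552.69,248.5],[0,0,1]])}
for z in(.104,.107,.11):print(z,onz(d,(156.6,260),z))
g=cv2.imread('pics/topc.png',0);print(g[258,148:170]);
"
```

```text
0.104 [0.54048404 0.27432207 0.104     ]
0.107 [0.53996834 0.27345973 0.107     ]
0.11 [0.53945265 0.27259738 0.11      ]
[91 93 91 91 90 88 85 75 65 59 57 59 63 73 85 91 90 90 91 91 92 90]
```

Request:
drive_tool(
  deltas=[
    {"hand": 0, "offset": [0, 0.1, -1.0], "angular": [0, 0, 0]},
    {"hand": 0, "offset": [0, 0.1, -1.6], "angular": [0, 0, 0]},
    {"hand": 0, "offset": [0, 0.1, -1.65], "angular": [0, 0, 0]},
    {"hand": 0, "offset": [0, 0.1, -1.65], "angular": [0, 0, 0]},
  ],
)

```text
time: 9.35
tool_pos: [0.543, 0.3062, 0.0619]
tcp_rot: [2.175, 2.267, 0.001]
wrist_force: [-2.6, -0.7, 5.2]
width: 0.577
```

```bash
python3 -c "
from h import *
st()"
```

```text
t 9.35 pos [0.543  0.3062 0.0619] jaw az 2.37 z [ 0.001  0.    -1.   ] w 0.577 F [-2.6 -0.7  5.2] q [ 0.47  0.32  1.87 -0.    0.95  0.43]
```

Request:
drive_tool(
  deltas=[
    {"hand": 1, "offset": [0, 0, 0], "angular": [0, 0, 0]},
    {"hand": 1, "offset": [0, 0, 0], "angular": [0, 0, 0]},
    {"hand": 1, "offset": [0, 0, 0.3], "angular": [0, 0, 0]},
    {"hand": 1, "offset": [0, 0, 5], "angular": [0, 0, 0]},
    {"hand": 1, "offset": [0, 0, 10], "angular": [0, 0, 10.4]},
    {"hand": 1, "offset": [0, -6, 10], "angular": [0, 0, 20.8]},
    {"hand": 1, "offset": [-1, -12, 10], "angular": [0, 0, 31.2]},
    {"hand": 1, "offset": [-2, -18, 10], "angular": [0, 0, 41.6]},
  ],
)

```text
time: 10.35
tool_pos: [0.5226, 0.1264, 0.1611]
tcp_rot: [1.226, 2.892, 0.0]
wrist_force: [1.3, -0.2, -0.7]
width: 0.999
```

Request:
drive_tool(
  deltas=[
    {"hand": 1, "offset": [-1, -6, 0], "angular": [0, 0, 10.4]},
    {"hand": 1, "offset": [-2, -12, 0], "angular": [0, 0, 20.8]},
    {"hand": 1, "offset": [-3, -18, 0], "angular": [0, 0, 31.2]},
    {"hand": 1, "offset": [-4, -24, 0], "angular": [0, 0, 41.8]},
    {"hand": 1, "offset": [-4, -30, 0], "angular": [0, 0, 41.8]},
  ],
)

```text
time: 10.98
tool_pos: [0.4832, -0.1562, 0.1611]
tcp_rot: [0.118, 3.139, 0.0]
wrist_force: [1.8, 0.7, -0.8]
width: 1.0
```

```bash
python3 -c "
from wall import *
st()
look('d',[('low',(.549,.15,.05)),('bed/half',(.543,.3045,.09))])
g=cv2.imread('pics/topd.png')
s=cv2.imread('pics/scened.png')
a=cv2.resize(g[230:305,115:255],None,fx=5,fy=5);b=cv2.resize(s[160:250,190:310],None,fx=2.5,fy=2.5)
W=np.zeros((600,700,3),np.uint8);W[:a.shape[0],:a.shape[1]]=a;W[375:375+b.shape[0],:b.shape[1]]=b
cv2.imwrite('pics/m4.png',W)
"
```

```text
t 10.97 pos [ 0.4832 -0.1562  0.1611] jaw az 85.68 z [ 0.001  0.    -1.   ] w 1.0 F [ 1.8  0.7 -0.8] q [-0.36  0.    2.03  0.    1.11 -1.86]
low top [549.1 164.1] [ 44.9 102.4] 2.0
low scene [548.4 193.8] [ 47.6 162.8] 2.8
   tri [0.5405 0.1649 0.0667]
bed/half top [544.  303.3] [45.2 44.2] 2.8
bed/half scene [544.5 303.9] [47.5 46.8] 0.7
   tri [0.5443 0.3033 0.0903]
```

View pics/m4.png

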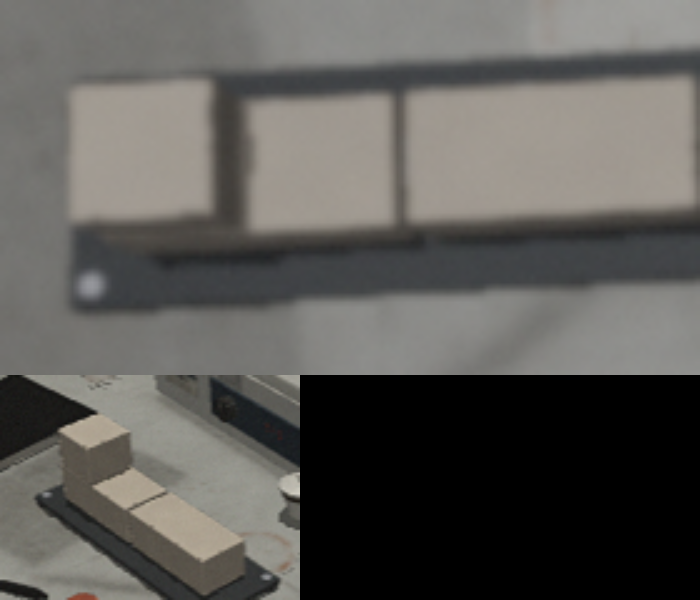

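Request:
drive_tool(
  deltas=[
    {"hand": 1, "offset": [0, -2, 0], "angular": [-8.3, 0.6, 0]},
    {"hand": 1, "offset": [0, -4, -2], "angular": [-16.6, 1.2, 0]},
    {"hand": 1, "offset": [0.1, -5.6, -4], "angular": [-24.9, 1.8, 0]},
    {"hand": 1, "offset": [0.1, -5.6, -4], "angular": [-24.9, 1.8, 0]},
    {"hand": 1, "offset": [0.1, -5.6, -4], "angular": [-24.9, 1.8, 0]},
  ],
)

```text
time: 11.7
tool_pos: [0.4853, -0.2101, 0.1214]
tcp_rot: [-0.12, -3.053, 0.672]
wrist_force: [1.0, -0.8, -0.0]
width: 0.999
```

```bash
python3 -c "
from wall import *
s,R=st()
n=np.array([.031,.4215,.906]);print('jaw',R[:,1])
P=np.array([.4818,-.2535,.0722])-n*.027
v=P-s['tool_pos'];print('to go',v,'tool axes',R.T@v)
"
```

```text
t 11.7 pos [ 0.4853 -0.2101  0.1214] jaw az 85.46 z [-0.03  -0.419 -0.907] w 0.999 F [ 1.  -0.8 -0. ] q [-0.18  0.07  2.11 -0.53  0.98 -1.37]
jaw [ 0.0717627   0.90464807 -0.4200738 ]
to go [-0.00436114 -0.05478508 -0.07365832] tool axes [ 0.00033761 -0.01893226  0.08993013]
```

Request:
drive_tool(
  deltas=[
    {"hand": 1, "offset": [-0.1, -1.7, 0.8], "angular": [0, 0, 0]},
    {"hand": 1, "offset": [-0.3, -3.6, -3.3], "angular": [0, 0, 0]},
    {"hand": 1, "offset": [-0.4, -5.45, -7.3], "angular": [0, 0, 0]},
    {"hand": 1, "offset": [-0.4, -5.45, -7.3], "angular": [0, 0, 0]},
  ],
)

```text
time: 12.2
tool_pos: [0.4785, -0.2661, 0.0463]
tcp_rot: [-0.124, -3.047, 0.671]
wrist_force: [-0.5, 0.3, 0.5]
width: 1.005
```

```bash
python3 -c "
from wall import *
s,R=st()
n=np.array([.031,.4215,.906])
P=np.array([.4818,-.2535,.0722])-n*.027
v=P-s['tool_pos'];print('to go',v,'tool axes',R.T@v)
"
```

```text
t 12.2 pos [ 0.4785 -0.2661  0.0463] jaw az 85.34 z [-0.035 -0.419 -0.907] w 1.005 F [-0.5  0.3  0.5] q [-0.29  0.19  2.14 -0.6   0.81 -1.35]
to go [0.00244566 0.00118846 0.0014143 ] tool axes [-0.00233863  0.00066061 -0.00186771]
```

Request:
drive_tool(
  deltas=[
    {"hand": 0, "offset": [0, 0.05, 0.15], "angular": [0, 0, 0]},
    {"hand": 0, "offset": [0, 0.05, 0.15], "angular": [0, 0, 0]},
    {"hand": 0, "offset": [0, 0.05, 0.15], "angular": [0, 0, 0]},
    {"hand": 0, "offset": [0, 0.05, 0.15], "angular": [0, 0, 0]},
    {"hand": 0, "offset": [0, 0.05, 0.15], "angular": [0, 0, 0]},
  ],
)

```text
time: 12.82
tool_pos: [0.4832, -0.2648, 0.0521]
tcp_rot: [-0.121, -3.056, 0.679]
wrist_force: [-0.8, 1.7, 5.8]
width: 0.571
```

```bash
python3 -c "
from wall import *
s,R=st()
n=np.array([.031,.4215,.906])
v=s['tool_pos']-np.array([.4818,-.2535,.0722]);print('rel top face',v,'tool axes',R.T@v)
"
```

```text
t 12.82 pos [ 0.4832 -0.2648  0.0521] jaw az 85.36 z [-0.026 -0.422 -0.906] w 0.571 F [-0.8  1.7  5.8] q [-0.28  0.18  2.14 -0.6   0.81 -1.35]
rel top face [ 0.00139394 -0.01133448 -0.02005439] tool axes [-0.00211151 -0.00165155  0.02292173]
```

Request:
drive_tool(
  deltas=[
    {"hand": 0, "offset": [0.1, 1.5, 3], "angular": [0, 0, 0]},
    {"hand": 0, "offset": [0.2, 3.5, 8], "angular": [0, 0, 0]},
    {"hand": 0, "offset": [0.2, 6, 10], "angular": [8.3, -0.6, 0]},
    {"hand": 0, "offset": [0.2, 9, 10], "angular": [16.6, -1.2, 0]},
    {"hand": 0, "offset": [0.2, 12, 10], "angular": [24.9, -1.8, 0]},
    {"hand": 0, "offset": [0.2, 12, 10], "angular": [24.9, -1.8, 0]},
    {"hand": 0, "offset": [0.2, 12, 10], "angular": [24.9, -1.8, 0]},
  ],
)

```text
time: 13.7
tool_pos: [0.4826, -0.1453, 0.1494]
tcp_rot: [-0.123, -3.139, 0.004]
wrist_force: [-0.1, 0.4, -1.2]
width: 0.568
```

```bash
python3 -c "
from wall import *
s,R=st();print(R.round(3))
from scipy.spatial.transform import Rotation as Ro
a=np.radians(2.4);y=np.array([np.cos(a),np.sin(a),0]);z=np.array([0,0,-1.]);G=np.c_[np.cross(y,z),y,z]
print(np.degrees(Ro.from_matrix(G@R.T).as_rotvec()))
d=cams('e')
a=cv2.resize(d['top']['frame'][170:350,280:500],None,fx=2,fy=2);b=cv2.resize(d['scene']['frame'][150:400,250:450],None,fx=1.6,fy=1.6)
W=np.zeros((420,800,3),np.uint8);W[:a.shape[0],:a.shape[1]]=a;W[:b.shape[0],450:450+b.shape[1]]=b
cv2.imwrite('pics/m5.png',W)
"
```

```text
t 13.7 pos [ 0.4826 -0.1453  0.1494] jaw az 85.51 z [-0.    -0.003 -1.   ] w 0.568 F [-0.1  0.4 -1.2] q [-0.34  0.01  2.05 -0.    1.08 -1.83]
[[-0.997  0.078 -0.   ]
 [ 0.078  0.997 -0.003]
 [-0.    -0.003 -1.   ]]
[  0.12189628  -0.12117697 -83.10665755]
```

View pics/m5.png

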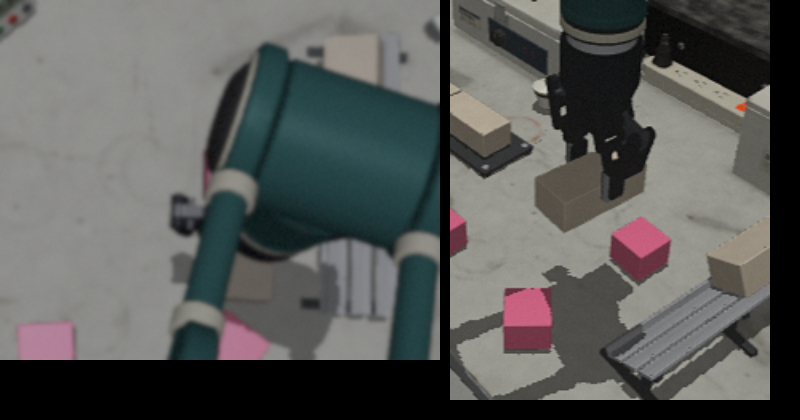

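Request:
drive_tool(
  deltas=[
    {"hand": 0, "offset": [0.5, 4, 0], "angular": [0, 0, -10.4]},
    {"hand": 0, "offset": [1.5, 9, 0], "angular": [0, 0, -20.8]},
    {"hand": 0, "offset": [2.5, 14, 0], "angular": [0, 0, -31.2]},
    {"hand": 0, "offset": [3.5, 19, 0], "angular": [0, 0, -41.6]},
    {"hand": 0, "offset": [4.5, 24, 0], "angular": [0, 0, -52]},
    {"hand": 0, "offset": [5.5, 29, 0], "angular": [0, 0, -62.4]},
    {"hand": 0, "offset": [6.2, 34, 0], "angular": [0, 0, -72.8]},
    {"hand": 0, "offset": [6.4, 36, 0], "angular": [0.1, -0.1, -83.1]},
  ],
)

```text
time: 14.8
tool_pos: [0.5468, 0.2182, 0.1489]
tcp_rot: [2.176, 2.262, 0.002]
wrist_force: [-0.5, -1.7, -2.8]
width: 0.574
```

Request:
drive_tool(
  deltas=[
    {"hand": 0, "offset": [0, 0.1, -3], "angular": [0, 0, 0]},
    {"hand": 0, "offset": [0, 0.1, -5.8], "angular": [0, 0, 0]},
    {"hand": 0, "offset": [0, 0.1, -5.8], "angular": [0, 0, 0]},
    {"hand": 0, "offset": [0, 0.1, -5.8], "angular": [0, 0, 0]},
  ],
)

```text
time: 15.3
tool_pos: [0.5472, 0.2164, 0.0919]
tcp_rot: [2.173, 2.266, 0.003]
wrist_force: [0.3, 0.5, -2.7]
width: 0.568
```

```bash
python3 -c "
from wall import *
s,R=st()
d=cams('f')
a=cv2.resize(d['top']['frame'][220:310,100:260],None,fx=3.3,fy=3.3);b=cv2.resize(d['scene']['frame'][150:250,180:320],None,fx=3,fy=3)
W=np.zeros((600,530,3),np.uint8);W[:a.shape[0],:a.shape[1]]=a;W[300:300+b.shape[0],:b.shape[1]]=b
cv2.imwrite('pics/m6.png',W)
"
```

```text
t 15.3 pos [0.5472 0.2164 0.0919] jaw az 2.41 z [ 0.003 -0.    -1.   ] w 0.568 F [ 0.3  0.5 -2.7] q [ 0.33  0.22  1.93 -0.    0.99  0.29]
```

View pics/m6.png

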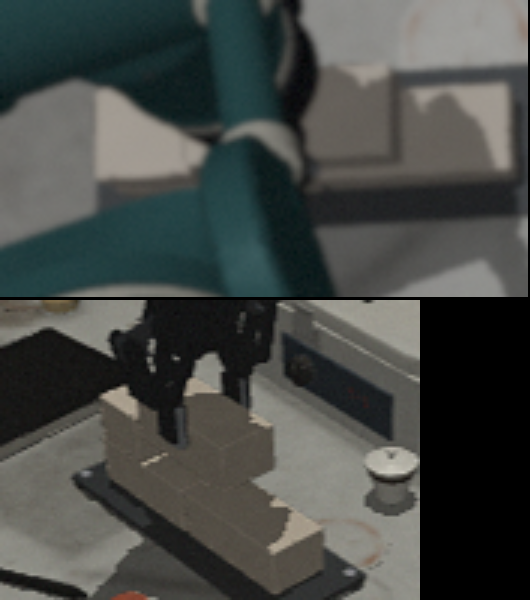

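```bash
python3 -c "
from wall import *
d=cams()
T,S=d['top'],d['scene']
print(tri(T,(218.8,239.7),S,(271,191.7)),tri(T,(218.8,267.9),S,(254.3,197.7)))
for z in(.11,.115,.12):print(onz(T,(218.8,254),z)*1000)
g=cv2.cvtColor(T['frame'],cv2.COLOR_BGR2GRAY);print(g[255,210:226],g[250,210:226])
"
```

```text
(array([0.57312425, 0.1641883 , 0.11544137]), np.float64(0.0001518614437336608)) (array([0.52406486, 0.16136211, 0.1205767 ]), np.float64(0.003972660033281177))
[548.62162851 164.69259671 110.        ]
[547.71438698 163.81949643 115.        ]
[546.80714544 162.94639615 120.        ]
[94 95 93 93 95 95 92 87 72 66 69 79 91 97 97 97] [ 96  94  96  96  97  97  94  86  72  65  71  82  91  95  98 105]
```

The held brick's -y end measures y≈0.164–0.166 with its top at 0.115, which fits slot_mid. Lowering it now.

Request:
drive_tool(
  deltas=[
    {"hand": 0, "offset": [0, -0.05, -1.2], "angular": [0, 0, 0]},
    {"hand": 0, "offset": [0, -0.05, -2.1], "angular": [0, 0, 0]},
    {"hand": 0, "offset": [0, -0.05, -2.4], "angular": [0, 0, 0]},
    {"hand": 0, "offset": [0, -0.05, -2.4], "angular": [0, 0, 0]},
  ],
)

```text
time: 16.0
tool_pos: [0.5463, 0.2154, 0.0672]
tcp_rot: [2.174, 2.266, 0.0]
wrist_force: [-2.0, 0.1, 1.7]
width: 0.572
```

```bash
python3 -c "
from h import *
st()"
```

```text
t 16.0 pos [0.5463 0.2154 0.0672] jaw az 2.38 z [ 0.001 -0.    -1.   ] w 0.572 F [-2.   0.1  1.7] q [ 0.33  0.25  1.94 -0.    0.94  0.29]
```

Request:
drive_tool(
  deltas=[
    {"hand": 0, "offset": [0, 0, -0.07], "angular": [0, 0, 0]},
    {"hand": 1, "offset": [0, 0, -0.05], "angular": [0, 0, 0]},
    {"hand": 1, "offset": [0, 0, 0], "angular": [0, 0, 0]},
    {"hand": 1, "offset": [0, 0, 0.3], "angular": [0, 0, 0]},
    {"hand": 1, "offset": [0, 0, 5], "angular": [0, 0, 0]},
    {"hand": 1, "offset": [0, 0, 10], "angular": [0, 0, 10.4]},
    {"hand": 1, "offset": [0.5, -4.5, 10], "angular": [0, 0, 20.8]},
    {"hand": 1, "offset": [1, -9, 10], "angular": [0, 0, 31.2]},
  ],
)

```text
time: 17.0
tool_pos: [0.5577, 0.1254, 0.1689]
tcp_rot: [1.472, 2.771, 0.006]
wrist_force: [1.2, -0.3, 0.0]
width: 1.002
```

Request:
drive_tool(
  deltas=[
    {"hand": 1, "offset": [1, -5, 0], "angular": [0, 0, 10.4]},
    {"hand": 1, "offset": [2.5, -10, 0], "angular": [0, 0, 20.8]},
    {"hand": 1, "offset": [4, -15, 0], "angular": [0, 0, 31.2]},
    {"hand": 1, "offset": [5.5, -20, 0], "angular": [0, 0, 41.6]},
    {"hand": 1, "offset": [6.5, -25, 0], "angular": [0, 0, 52.2]},
    {"hand": 1, "offset": [6.7, -28, 0], "angular": [0, 0, 52.2]},
    {"hand": 1, "offset": [6.7, -28, 0], "angular": [0, 0, 52.2]},
  ],
)

```text
time: 17.88
tool_pos: [0.6239, -0.1567, 0.1673]
tcp_rot: [0.121, 3.139, 0.003]
wrist_force: [0.2, -0.0, 0.1]
width: 0.997
```

```bash
python3 -c "
from wall import *
s,R=st()
look('g',[('half',(.543,.303,.09)),('mid',(.546,.219,.09))])
n=np.array([.031,.4215,.906])
P=np.array([.6235,-.264,.0722])-n*.023
print('pre to go',P+.08*n-s['tool_pos'])
g=cv2.imread('pics/topg.png')
s=cv2.imread('pics/sceneg.png')
a=cv2.resize(g[230:305,115:255],None,fx=5,fy=5);b=cv2.resize(s[160:250,190:310],None,fx=2.5,fy=2.5)
W=np.zeros((600,700,3),np.uint8);W[:a.shape[0],:a.shape[1]]=a;W[375:375+b.shape[0],:b.shape[1]]=b
cv2.imwrite('pics/m7.png',W)
"
```

```text
t 17.88 pos [ 0.6239 -0.1567  0.1673] jaw az 85.59 z [ 0.     0.002 -1.   ] w 0.997 F [ 0.2 -0.   0.1] q [-0.29  0.25  1.74  0.    1.15 -1.78]
half top [543.8 303.2] [45.2 44.3] 2.8
half scene [544.6 303.5] [47.9 46.6] 2.6
   tri [0.5439 0.3033 0.0905]
mid top [547.1 218.2] [ 44.8 101.5] 2.3
mid scene [548.  220.2] [ 46.9 105.4] 2.1
   tri [0.5474 0.2182 0.09  ]
pre to go [ 0.00135865 -0.08323803 -0.04343194]
```

View pics/m7.png

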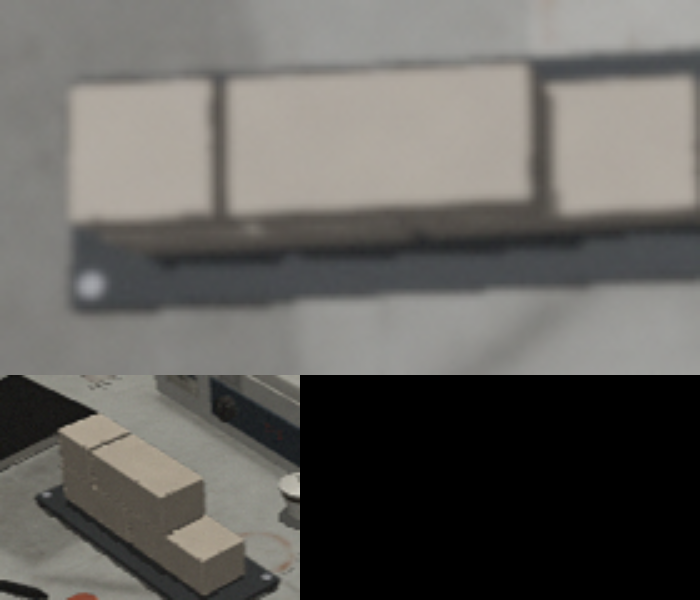

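The second course is neat: the half/mid joint is about 5 mm and the bricks are in line. Now the last brick, brick_1.

Request:
drive_tool(
  deltas=[
    {"hand": 1, "offset": [0, -2.5, 0], "angular": [-8.3, 0.6, 0]},
    {"hand": 1, "offset": [0, -5.5, -2], "angular": [-16.6, 1.2, 0]},
    {"hand": 1, "offset": [0.1, -8.3, -4], "angular": [-24.9, 1.8, 0]},
    {"hand": 1, "offset": [0.1, -8.3, -4.3], "angular": [-24.9, 1.8, 0]},
    {"hand": 1, "offset": [0.1, -8.3, -4.3], "angular": [-24.9, 1.8, 0]},
    {"hand": 1, "offset": [0.1, -8.3, -4.3], "angular": [-24.9, 1.8, 0]},
  ],
)

```text
time: 18.73
tool_pos: [0.6259, -0.2372, 0.1262]
tcp_rot: [-0.114, -3.054, 0.671]
wrist_force: [-0.4, 0.7, 0.2]
width: 0.999
```

```bash
python3 -c "
from wall import *
s,R=st()
n=np.array([.031,.4215,.906])
P=np.array([.6235,-.264,.0722])-n*.025
v=P-s['tool_pos'];print('to go',v,'tool axes',R.T@v)
"
```

```text
t 18.73 pos [ 0.6259 -0.2372  0.1262] jaw az 85.68 z [-0.028 -0.418 -0.908] w 0.999 F [-0.4  0.7  0.2] q [-0.18  0.32  1.8  -0.51  1.03 -1.41]
to go [-0.00317598 -0.03731673 -0.0766398 ] tool axes [ 0.00069113 -0.00188532  0.0852775 ]
```

Request:
drive_tool(
  deltas=[
    {"hand": 1, "offset": [-0.1, -1.8, -3.5], "angular": [0, 0, 0]},
    {"hand": 1, "offset": [-0.3, -3.7, -7.6], "angular": [0, 0, 0]},
    {"hand": 1, "offset": [-0.3, -3.7, -7.6], "angular": [0, 0, 0]},
    {"hand": 0, "offset": [-0.3, -3.7, -7.6], "angular": [0, 0, 0]},
    {"hand": 0, "offset": [-0.3, -3.7, -7.6], "angular": [0, 0, 0]},
    {"hand": 0, "offset": [-0.3, -3.7, -7.6], "angular": [0, 0, 0]},
    {"hand": 0, "offset": [-0.3, -3.7, -7.6], "angular": [0, 0, 0]},
    {"hand": 0, "offset": [-0.3, -3.7, -7.6], "angular": [0, 0, 0]},
  ],
)

```text
time: 19.73
tool_pos: [0.6241, -0.2741, 0.0513]
tcp_rot: [-0.113, -3.056, 0.675]
wrist_force: [0.3, 2.3, 7.5]
width: 0.566
```

```bash
python3 -c "
from wall import *
s,R=st()
v=s['tool_pos']-np.array([.6235,-.264,.0722]);print('rel top face',v,'tool axes',R.T@v)
"
```

```text
t 19.73 pos [ 0.6241 -0.2741  0.0513] jaw az 85.71 z [-0.026 -0.42  -0.907] w 0.566 F [0.3 2.3 7.5] q [-0.24  0.41  1.84 -0.56  0.9  -1.38]
rel top face [ 0.00060763 -0.01012692 -0.02092423] tool axes [-0.0012289  -0.00031396  0.02321935]
```

Gripped. Lifting and levelling.

Request:
drive_tool(
  deltas=[
    {"hand": 0, "offset": [0.1, 1.5, 3], "angular": [0, 0, 0]},
    {"hand": 0, "offset": [0.1, 3.5, 8], "angular": [0, 0, 0]},
    {"hand": 0, "offset": [0.1, 6, 13], "angular": [8.3, -0.6, 0]},
    {"hand": 0, "offset": [0.1, 9, 13], "angular": [16.6, -1.2, 0]},
    {"hand": 0, "offset": [0.1, 12, 13], "angular": [24.9, -1.8, 0]},
    {"hand": 0, "offset": [0.1, 12, 13], "angular": [24.9, -1.8, 0]},
    {"hand": 0, "offset": [0.1, 12, 13], "angular": [24.9, -1.8, 0]},
  ],
)

```text
time: 20.6
tool_pos: [0.6223, -0.1548, 0.1778]
tcp_rot: [-0.115, -3.139, 0.001]
wrist_force: [-0.5, 0.6, -1.7]
width: 0.57
```

```bash
python3 -c "
from wall import *
s,R=st()
from scipy.spatial.transform import Rotation as Ro
a=np.radians(2.4);y=np.array([np.cos(a),np.sin(a),0]);z=np.array([0,0,-1.]);G=np.c_[np.cross(y,z),y,z]
print(np.degrees(Ro.from_matrix(G@R.T).as_rotvec()))
print('to go',np.array([.5445,.272,.14])-s['tool_pos'])
"
```

```text
t 20.6 pos [ 0.6223 -0.1548  0.1778] jaw az 85.8 z [-0.001 -0.    -1.   ] w 0.57 F [-0.5  0.6 -1.7] q [-0.28  0.24  1.74 -0.    1.17 -1.78]
[-2.59872410e-02 -5.76012395e-02 -8.33959058e+01]
to go [-0.07781967  0.42684366 -0.03783276]
```

Request:
drive_tool(
  deltas=[
    {"hand": 0, "offset": [-1, 4, 0], "angular": [0, 0, -10.4]},
    {"hand": 0, "offset": [-2, 9.5, 0], "angular": [0, 0, -20.8]},
    {"hand": 0, "offset": [-3, 15, 0], "angular": [0, 0, -31.2]},
    {"hand": 0, "offset": [-4, 20.5, 0], "angular": [0, 0, -41.6]},
    {"hand": 0, "offset": [-5, 26, 0], "angular": [0, 0, -52]},
    {"hand": 0, "offset": [-6, 31.5, 0], "angular": [0, 0, -62.4]},
    {"hand": 0, "offset": [-7, 37, 0], "angular": [0, 0, -72.8]},
    {"hand": 0, "offset": [-7.85, 42.3, 0], "angular": [0, 0, -83.4]},
  ],
)

```text
time: 21.6
tool_pos: [0.5437, 0.2696, 0.1778]
tcp_rot: [2.172, 2.265, 0.001]
wrist_force: [1.4, -0.4, -1.1]
width: 0.57
```

Request:
drive_tool(
  deltas=[
    {"hand": 0, "offset": [0, 0.3, -2], "angular": [0, 0, 0]},
    {"hand": 0, "offset": [0, 0.3, -4.5], "angular": [0, 0, 0]},
    {"hand": 0, "offset": [0, 0.3, -4.5], "angular": [0, 0, 0]},
    {"hand": 0, "offset": [0, 0.3, -4.5], "angular": [0, 0, 0]},
  ],
)

```text
time: 22.1
tool_pos: [0.5446, 0.2703, 0.1332]
tcp_rot: [2.167, 2.271, 0.001]
wrist_force: [0.6, 0.5, -0.9]
width: 0.57
```

```bash
python3 -c "
from wall import *
s,R=st()
d=cams('i')
a=cv2.resize(d['top']['frame'][210:310,100:260],None,fx=3.3,fy=3.3)[:300];b=cv2.resize(d['scene']['frame'][130:230,180:320],None,fx=3,fy=3)
W=np.zeros((600,530,3),np.uint8);W[:a.shape[0],:a.shape[1]]=a[:300];W[300:300+b.shape[0],:b.shape[1]]=b
cv2.imwrite('pics/m8.png',W)
"
```

```text
t 22.1 pos [0.5446 0.2703 0.1332] jaw az 2.68 z [ 0.002 -0.001 -1.   ] w 0.57 F [ 0.6  0.5 -0.9] q [ 0.42  0.22  1.85 -0.    1.07  0.37]
```

View pics/m8.png

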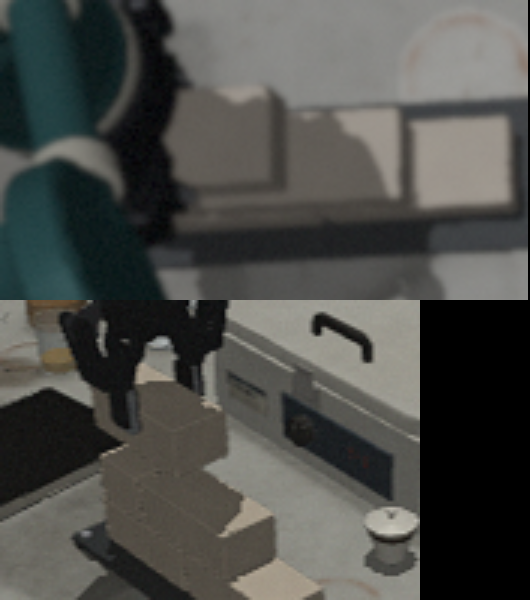

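```bash
python3 -c "
from wall import *
T=cams()['top']
g=cv2.cvtColor(T['frame'],cv2.COLOR_BGR2GRAY);print(g[249,174:192],g[255,174:192])
for x in(180.5,181.5,182.5):print(onz(T,(x,250),.156)*1000)
"
```

```text
[92 92 92 92 90 92 89 76 65 63 62 63 76 87 91 93 93 93] [91 92 92 91 92 91 88 78 67 62 60 65 75 84 92 92 93 93]
[547.9097795  220.41075938 156.        ]
[547.8876055  218.75169605 156.        ]
[547.86543003 217.09252227 156.        ]
```

The end reads about 1.5 mm short of flush, so I'll shift +y while lowering.

Request:
drive_tool(
  deltas=[
    {"hand": 0, "offset": [0, 0.17, -1.2], "angular": [0, 0, 0]},
    {"hand": 0, "offset": [0, 0.17, -2.1], "angular": [0, 0, -0.2]},
    {"hand": 0, "offset": [0, 0.17, -2.5], "angular": [0, 0, -0.2]},
    {"hand": 0, "offset": [0, 0.17, -2.6], "angular": [0, 0, -0.2]},
    {"hand": 0, "offset": [0, 0.17, -2.6], "angular": [0, 0, -0.2]},
  ],
)

```text
time: 22.92
tool_pos: [0.5445, 0.2727, 0.1073]
tcp_rot: [2.172, 2.268, 0.003]
wrist_force: [0.3, -0.4, -2.5]
width: 0.573
```

```bash
python3 -c "
from h import *
st()"
```

```text
t 22.93 pos [0.5445 0.2727 0.1073] jaw az 2.48 z [ 0.002  0.    -1.   ] w 0.573 F [ 0.3 -0.4 -2.5] q [ 0.42  0.24  1.87 -0.    1.03  0.38]
```

Request:
drive_tool(
  deltas=[
    {"hand": 0, "offset": [0, 0, -0.1], "angular": [0, 0, 0]},
    {"hand": 0, "offset": [0, 0, -0.1], "angular": [0, 0, 0]},
  ],
)

```text
time: 23.18
tool_pos: [0.5446, 0.2729, 0.107]
tcp_rot: [2.172, 2.268, 0.003]
wrist_force: [-1.7, -0.1, 4.1]
width: 0.575
```

Contact. Releasing, then retreating upward and away.

Request:
drive_tool(
  deltas=[
    {"hand": 1, "offset": [0, 0, 0], "angular": [0, 0, 0]},
    {"hand": 1, "offset": [0, 0, 0], "angular": [0, 0, 0]},
    {"hand": 1, "offset": [0, 0, 0.3], "angular": [0, 0, 0]},
    {"hand": 1, "offset": [0, 0, 5], "angular": [0, 0, 0]},
    {"hand": 1, "offset": [0, 0, 10], "angular": [0, 0, 0]},
    {"hand": 1, "offset": [-1, -6, 10], "angular": [0, 0, 0]},
    {"hand": 1, "offset": [-2, -12, 10], "angular": [0, 0, 0]},
    {"hand": 1, "offset": [-3, -18, 10], "angular": [0, 0, 0]},
  ],
)

```text
time: 24.18
tool_pos: [0.5142, 0.0912, 0.2068]
tcp_rot: [2.17, 2.268, 0.004]
wrist_force: [1.4, -0.5, -0.8]
width: 1.003
```

Request:
drive_tool(
  deltas=[
    {"hand": 1, "offset": [-1, -5, 0], "angular": [0, 0, 0]},
    {"hand": 1, "offset": [-2, -10, 0], "angular": [0, 0, 0]},
    {"hand": 1, "offset": [-3, -15, 0], "angular": [0, 0, 0]},
    {"hand": 1, "offset": [-3, -20, 0], "angular": [0, 0, 0]},
    {"hand": 1, "offset": [-3, -20, 0], "angular": [0, 0, 0]},
  ],
)

```text
time: 24.8
tool_pos: [0.4843, -0.1103, 0.2067]
tcp_rot: [2.177, 2.262, 0.002]
wrist_force: [0.9, 0.0, -0.5]
width: 1.005
```

```bash
python3 -c "
from wall import *
st()
look('j',[('top',(.544,.275,.13)),('mid',(.548,.19,.09)),('low',(.551,.14,.05))])
g=cv2.imread('pics/topj.png')
s=cv2.imread('pics/scenej.png')
a=cv2.resize(g[150:350,90:310],None,fx=1.6,fy=1.6);b=cv2.resize(s[135:275,180:310],None,fx=3.4,fy=3.4)
W=np.zeros((500,800,3),np.uint8);W[:a.shape[0],:a.shape[1]]=a;W[:b.shape[0],355:355+b.shape[1]]=b
cv2.imwrite('pics/m9.png',W)
"
```

```text
t 24.8 pos [ 0.4843 -0.1103  0.2067] jaw az 2.19 z [ 0.003 -0.001 -1.   ] w 1.005 F [ 0.9  0.  -0.5] q [-0.27 -0.06  2.01  0.    1.19 -0.31]
top top [545.6 275. ] [ 45.6 102.3] 2.4
top scene [546.2 276.8] [ 47.1 105.6] 2.1
   tri [0.5456 0.275  0.1302]
mid top [548.2 191.8] [44.5 48.3] 2.8
mid scene [549.2 193.8] [51.2 46.3] 89.3
   tri [0.5482 0.1917 0.0913]
low top [549.9 136.7] [45.2 46.5] 0.5
low scene [551. 137.] [46.8 50.1] 1.7
   tri [0.5504 0.1364 0.0501]
```

View pics/m9.png

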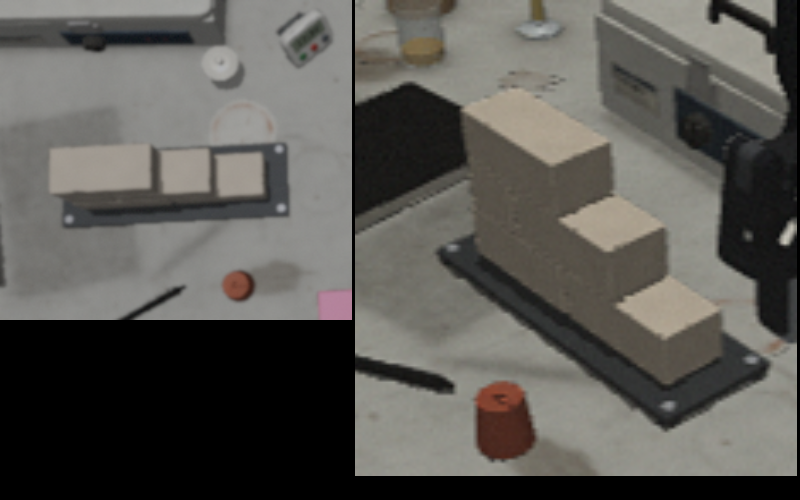

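```bash
python3 -c "
from workcell import bot
print(bot.finish_job())"
```

```text
the job is handed in; nothing more can be done
None
```

The wall is built and handed in at about 25 s of the 72 s allowed. Brick_3 ends the first course, the half brick and brick_2 form the second, and brick_1 starts the third. All bricks were released and the gripper was clear of everything. The highest wrist force I saw at the end of any move was about 8 N.

**Last checks, from both cameras:**

| Check | Result | Target |
|---|---|---|
| Top face heights, courses 1 / 2 / 3 | 50 / 90 / 130 mm | 50 / 90 / 130 mm |
| Wall angles against the bedded brick | mostly within about 0.5° | straight |
| Half / second-course long brick joint | about 5 mm | 5 mm |
| First-course joint | about 3–4 mm | 5 mm |
| Third-course brick along the wall, against the bedded brick | within about 0.2 mm (top camera) | flush |
| Half brick along the wall, against its slot | within about 0.4 mm | flush |

**Slightly off:**
- The first-course joint is a little tight.
- The upper bricks read about 1–1.5 mm toward the back (+x). That is within the 2 mm calibration error, so it may not be real. I left both as they were.
- The two cameras differed by 1–2 mm along the wall for the long bricks.

I did not touch the pink look-alikes or the other items. In the last picture the crucible, stopper and timer stand where they were; I judged that by eye and did not measure it.

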